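Cap the sample vials with the hand press

ROBOT

A 7-joint arm with a two-finger parallel gripper is mounted at the origin on the work surface. World frame = base frame: x ahead of the robot, y to its left, z up, the work surface at z = 0. Lengths are in m, angles in rad, forces in N, time in s.
With the tool pointing down it reaches from about 0.4 to 0.85 m from the base axis. Payload 10.4 kg.
Tool frame: the origin (TCP) lies at the centre of the arm's flange, where the gripper is bolted on; the fingertips stand 173 mm ahead of it and the grasp point (between the pads) lies 155 mm ahead of it; z points along the fingers, y is the line along which they close (so a half turn about z gives the same grasp; the last joint's range is limited). The gripper opens to 85 mm and grips with 20 to 120 N. Pads are 22 mm wide; open, the fingers measure 114 mm over their backs; the gripper's body (76 mm by 85 mm) begins 54 mm behind the grasp point. The pads swing forward as they close: fully open they stand 13 mm farther back than shut.
Start: joints at [1.115, 0.332, -0.065, 1.46, 0.022, 1.35, -0.088], TCP at [0.262, -0.567, 0.405] pointing down, gripper open.
Joint ranges: [-2.6, 2.6], [-0.5, 2.12], [-1.47, 1.34], [0.16, 2.42], [-1.27, 4.41], [0.06, 2.06], [-2.6, 2.6]. Speed limits (rad/s): [2.22, 2.22, 2.79, 2.79, 3.14, 3.14, 3.14].

INTERFACE

Orientations are given as a unit quaternion [x, y, z, w].
In Python, from plant import ctrl, effector, optics gives the robot as it stands. Calls block until the motion is done:
- ctrl.goto(position, orientation): joint-space move of the TCP to a pose.
- ctrl.servo_line(position, rotation=None, v=0.15, stop_force=None): straight line of the TCP; rotation=None keeps the orientation; v is the mean speed in m/s. With stop_force (N) it stops when the force on the tool has changed by that much, and returns True; else False.
- ctrl.move_joints(angles): joint-space move.
- effector.grip(opening): finger opening in m; the grip force is fixed at half the most; returns when the fingers have stopped.
- ctrl.pause(seconds).
- ctrl.inverse_kinematics(position, orientation): joint angles nearest the present ones, or None.
- ctrl.get_state(): the state.
- optics.grab_frame(name): name is "scene" or "top" or "wrist"; returns (picture, depth): 420x560x3 uint8, blue, green, red; 420x560 float32, m along the optical axis (not along the pixel's ray), 0 where there is no reading.
- optics.camera_model(name): a dict with "fx", "fy", "cx", "cy" (pixels), "rvec" (rotation vector, rad) and "tvec" (3), from world to camera coordinates, as OpenCV has them; the wrist camera has in their place "tool_from_camera" (4x4, takes a point from camera to tool coordinates, whose origin is the TCP and whose axes are the flange's). Camera axes: x right, y down, z forward; pixel columns grow to the right and rows downward; lengths in m; the calibration is good to about 2 mm. A picture is of the moment at which its call begins: read the wrist's pose just before it. camera_model takes no time and is no camera call.
A pose or a line that the arm cannot do raises ctrl.PlanningError and nothing moves.
- ctrl.finish_job(): hands the job in; it is judged then, once.
The state is a dict: "t": time; "qpos": joint angles; "joint_velocities": joint speeds; "tau": joint torques, N m; "tool_pos": TCP position; "ee_rot": TCP orientation; "contact_force": force on the tool from outside, world axes, zero at the start; "moment": the same for the moment, N m; "finger_gap": finger opening in m; "grasp_force": force on a finger pad.
Only numpy, scipy, OpenCV 4.12 (cv2) and the standard library are available. Lean on these libraries where they do the work, as an engineer would, in place of code of your own. Each camera call takes 0.05 s, during which the arm holds its last target. There are 200 camera calls.

TASK

Lift the hand press up and off its fork and, using its round foot, press the raised caps of the slim vials in the rack fully home. Leave the wide vial's cap raised as it is, since that vial has to vent, and keep the gripper's fingers off the vials and their caps. Then stand the press upright in the shallow steel tray, let go, and leave the bottle, beaker and tip box where they are.

Things in the scene. Friction and masses are not known exactly. Their poses are not given: they have to be found in the camera images.
- press: Loose hand press, hanging upright: a steel disc foot 32 mm across and 10 mm thick, a 12 mm stem, a steel collar 40 mm across and 4 mm thick whose underside is 70 mm above the foot's underside, and above it a black square handle 22 x 22 mm and 60 mm tall; 134 mm tall in all, about 0.14 kg. Origin: centre of the foot's underside; z up along the stem, x and y square to the handle's faces.
- press_grip (a point): Point on the press's axis within its handle, 108 mm above the foot's underside, 34 mm above the collar's top and 26 mm below the handle's top.
- stand: Fixed fork stand left or right of the rack: base 120 x 100 x 10 mm, a post 136 mm tall, and two level steel prongs reaching 88 mm from the post to the stand's -x, 20 mm apart inside, each 8 mm wide, their ends turned up 12 mm. Origin: on the table, 6 mm in front of the post's axis; the base reaches from 85 mm in front (-x) to 35 mm behind.
- fork (a point): Point midway between the prongs, level with their top faces (130 mm above the table), 55 mm to the stand's -x from its origin. Here the press hangs, collar on the prongs, stem between them; its foot is wider than the gap, so lift it 15 to 40 mm, then draw it out along the stand's -x.
- rack: Fixed green rack 78 x 224 x 40 mm with four vials in a row along its y axis, 50 mm apart. Origin: centre of its underside.
- vial_a: Fixed slim clear vial (20 mm across, shoulder 62 mm above the table) with a raised white cap; in any of the rack's four places. Origin: on its axis at table height.
- vial_b: Second slim clear vial with a raised cap, same sizes and origin as vial_a.
- vial_c: Third slim clear vial, same sizes; its cap is already home.
- vial_w: Wide clear vial, 34 mm across, cap 38 mm across, raised; to be left as it is. Origin: on its axis at table height.
- cap_a (a joint): Height of vial_a's cap above home, m: 0 = fully home, up to 0.013. It slides straight up and down, stays where left, and takes about 7 N to push.
- cap_b (a joint): The same for vial_b's cap.
- cap_w (a joint): The same for the wide vial's cap (about 8 N).
- cap_a_top (a point): Centre of the flat top of vial_a's cap (cap 24 mm across at its rim, 15 mm tall); 78 mm above the table when home.
- cap_b_top (a point): Centre of the top of vial_b's cap, as cap_a_top.
- cap_w_top (a point): Centre of the top of the wide vial's cap; 78 mm above the table if it were home.
- tray: Fixed shallow steel tray 140 x 150 x 25 mm (x, y, height), walls and floor 4 mm thick; left or right of the rack, on the side away from the stand. Origin: centre of its underside.
- bottle: Bystander: loose clear bottle with a white cap, 60 mm across, 110 mm tall, behind the rack. Origin: centre of its underside.
- beaker: Bystander: loose clear beaker, 84 mm across, 115 mm tall. Origin: centre of its underside.
- tipbox: Bystander: loose white pipette-tip box with a blue top, 85 x 120 x 66 mm. Origin: centre of its underside.
Mind the look-alikes: they are no part of the job. Of the things like the press, leave any that is pink; of the rest the larger one is meant.

How it is judged:
On the way, in this order (a step that is already met when the one before it is completed fails the run):
1. the press is held and clear of the fork (distance between press_grip and fork above 0.075 m and horizontal distance between press and fork above 0.04 m and contact force between the fingers and press above 1 N), for 0.1 s.
2. the raised caps of both slim vials are pressed home (value of joint each of cap_a, cap_b below 0.002 m), for 0.1 s.
At the end, for the whole second after the job is handed in: The caps of vial_a and vial_b are within 2 mm of home, the wide vial's cap is still raised, and the press stands upright (within 0.1 rad) and at rest on the tray's floor, inside its walls (all of step 2 and value of joint cap_w above 0.005 m and x of press in the frame of tray between -0.056 and 0.056 m and y of press in the frame of tray between -0.061 and 0.061 m and z of press in the frame of tray below 0.009 m and angle between press's own z axis and vertical below 0.1 rad and linear speed of press below 0.02 m/s and angular speed of press below 0.2 rad/s); the robot touches nothing.
It fails at once if the wide vial's cap is moved more than 2.5 mm (distance of cap_w_top from where it was at the start of the episode above 0.0025 m).
It fails at once if the fingers touch a vial or its cap (contact force between the fingers and vial_a above 1 N or contact force between the fingers and vial_b above 1 N or contact force between the fingers and vial_c above 1 N or contact force between the fingers and vial_w above 1 N).
It fails at once if the bottle, beaker or tip box is moved more than 20 mm or tipped (distance of any of bottle, beaker, tipbox from where it was at the start of the episode above 0.02 m or angle between any of bottle, beaker, tipbox's own z axis and vertical above 0.3 rad).
It also fails if it takes over 51 s, if anything falls off the work surface, if the arm or the gripper's body presses on something with over 40 N, if the wrist force passes 120 N, or if a joint passes its speed limit or range.

## Working session

There is one attempt and no reset: what is moved stays moved. The work goes in short steps, each a Python script; the robot and the scene stay as the last script left them, time stands still between calls to the robot, and variables do not carry over. Pictures are saved under pics/ and viewed, at most 10 in all, crops included, and the job is handed in when it is done.

```bash
ls; mkdir -p pics
python3 - <<'E'
from plant import ctrl, effector, optics
import cv2,numpy as np
for n in ["scene","top"]:
    im,d=optics.grab_frame(n); cv2.imwrite(f"pics/{n}0.png",im); np.save(f"{n}_d.npy",d)
    print(n,optics.camera_model(n),(d>0).mean())
print(ctrl.get_state())
print(optics.camera_model("wrist"))
E
```

```text
pics
scene {'fx': 434.89025330680425, 'fy': 434.89025330680425, 'cx': 280.8529889546527, 'cy': 210.74220622974136, 'rvec': array([ 1.60344956,  1.5902218 , -0.87106024]), 'tvec': array([-0.03949639, -0.17335771,  1.46628649])} 0.996016156462585
top {'fx': 523.6431564128084, 'fy': 523.6431564128084, 'cx': 284.58542895472783, 'cy': 217.04712595058956, 'rvec': array([ 2.17917121, -2.16178711,  0.11649045]), 'tvec': array([0.03703314, 0.55094213, 1.54597151])} 0.9959608843537415
{'t': 0.1, 'qpos': array([ 1.1154236 ,  0.3328145 , -0.06467974,  1.46084806,  0.02162093,
        1.34991646, -0.08851209]), 'joint_velocities': array([ 9.79235392e-04, -1.36806087e-03, -1.05974581e-03, -2.62430829e-03,
        3.87337842e-05, -2.77321659e-06,  1.58820997e-04]), 'tau': array([ 1.33219306e-03, -6.26746058e+01,  4.90985450e-02, -3.92432392e+01,
        1.63779734e-02,  6.89036620e-03, -2.37804238e-05]), 'tool_pos': array([ 0.26206382, -0.56727897,  0.4039961 ]), 'ee_rot': array([ 9.76680293e-01,  2.14697901e-01, -1.80033275e-04, -6.19627387e-04]), 'contact_force': array([-0.72704116, -0.18995805, -0.39669937]), 'moment': array([-0.0045002 ,  0.02724568,  0.04208163]), 'grasp_force': 0.0, 'finger_gap': 0.08515518963728713}
{'fx': 295.2661039276573, 'fy': 295.2661039276573, 'cx': 280.5980566625089, 'cy': 210.7064173464357, 'tool_from_camera': array([[-2.14157455e-04, -9.63641619e-01, -2.67198025e-01,
         6.75376501e-02],
       [ 9.99999276e-01,  1.09991436e-04, -1.19817362e-03,
        -3.35067262e-04],
       [ 1.18399946e-03, -2.67198089e-01,  9.63640898e-01,
         2.94701486e-02],
       [ 0.00000000e+00,  0.00000000e+00,  0.00000000e+00,
         1.00000000e+00]])}
```

View pics/scene0.png

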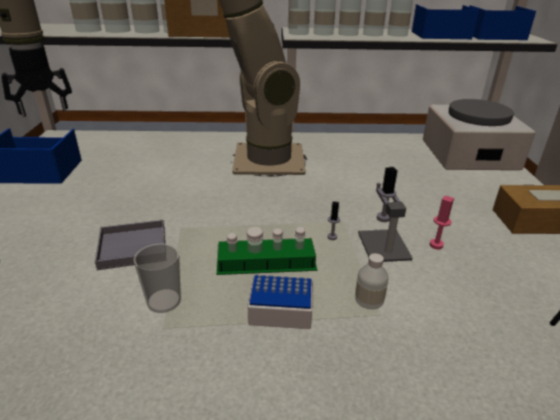

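View pics/top0.png

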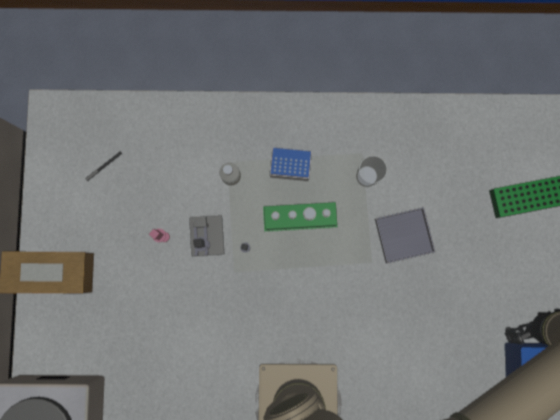

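The scene camera looks back at the robot. It shows the press on its fork at about (389,185), the small black decoy at (334,215), the pink one at (444,215), the rack at (266,255) and the tray at (133,243). In the top view, up is +x and left is +y. There the press handle is at (199,243), the stand at (206,236), the rack at (300,215) with the wide cap at (310,213), and the tray at (405,235).

```bash
cat > h.py <<'E'
from plant import ctrl, effector, optics
import cv2,numpy as np
from scipy.spatial.transform import Rotation as R
def cam(n,st=None):
    m=optics.camera_model(n); K=np.array([m['fx'],m['fy'],m['cx'],m['cy']])
    if n=='wrist':
        T=np.eye(4);T[:3,:3]=R.from_quat(st['ee_rot']).as_matrix();T[:3,3]=st['tool_pos']
        T=T@m['tool_from_camera']; return K,T[:3,:3],T[:3,3]
    r=cv2.Rodrigues(m['rvec'])[0]; return K,r.T,-r.T@m['tvec']
def rays(uv,C):
    K,r,o=C; uv=np.atleast_2d(uv).astype(float)
    return np.c_[(uv-K[2:])/K[:2],np.ones(len(uv))]@r.T
def onplane(uv,z,C):
    d=rays(uv,C); return C[2]+d*((z-C[2][2])/d[:,2])[:,None]
def cloud(d,C):
    v,u=np.indices(d.shape); return (C[2]+rays(np.c_[u.ravel(),v.ravel()],C)*d.reshape(-1,1)).reshape(*d.shape,3)
def tri(uvs,Cs):
    A=np.zeros((3,3));b=np.zeros(3)
    for uv,C in zip(uvs,Cs):
        d=rays(uv,C)[0];d/=np.linalg.norm(d);P=np.eye(3)-np.outer(d,d);A+=P;b+=P@C[2]
    return np.linalg.solve(A,b)
def blobs(mask,off=(0,0),amin=15):
    n,l,s,c=cv2.connectedComponentsWithStats(mask.astype(np.uint8))
    return [(c[i]+off,s[i]) for i in range(1,n) if s[i][4]>=amin]
def down(yaw):  # tool x axis at yaw, z down
    return (R.from_euler('z',yaw)*R.from_quat([1,0,0,0])).as_quat()
E
python3 - <<'E'
from h import *
np.set_printoptions(precision=4,suppress=True)
C=cam('top');im=cv2.imread('pics/top0.png');d=np.load('top_d.npy');P=cloud(d,C)
print('table z',np.median(P[200:260,100:130,2]), 'cam',C[2])
hsv=cv2.cvtColor(im,cv2.COLOR_BGR2HSV)
def rep(name,m,z):
    for c,s in blobs(m,amin=12):
        mm=np.zeros(m.shape,bool)
        u,v=np.round(c).astype(int)
        print(name,c,s,'plane',onplane(c,z,C)[0],'depthz',P[v,u])
roi=np.zeros(d.shape,bool);roi[130:290,140:450]=1
bl=(im.max(2)<50)&roi; rep('black',bl,.194)
g=(hsv[...,0]>45)&(hsv[...,0]<75)&(hsv[...,1]>150)&roi; 
cn=max(cv2.findContours(g.astype(np.uint8),0,2)[0],key=cv2.contourArea); r=cv2.minAreaRect(cn)
print('rack',r,onplane(r[0],.04,C),onplane(cv2.boxPoints(r),.04,C))
rr=cv2.fillPoly(np.zeros(d.shape,np.uint8),[cn],1).astype(bool)
rep('caps',rr&(hsv[...,1]<90)&(im.min(2)>110),.09)
t=roi.copy();t[:,:365]=0;t[:195]=0
tm=t&(im.max(2)<125)&(hsv[...,1]<90)
cn=max(cv2.findContours(tm.astype(np.uint8),0,2)[0],key=cv2.contourArea); r=cv2.minAreaRect(cn)
print('tray',r,onplane(r[0],.025,C),onplane(cv2.boxPoints(r),.025,C))
big=cv2.resize(im[190:275,170:345],None,fx=4.5,fy=4.5,interpolation=2);
cv2.imwrite('pics/c1.png',big)
s=cv2.imread('pics/scene0.png');cv2.imwrite('pics/c2.png',cv2.resize(s[150:280,200:460],None,fx=3,fy=3,interpolation=2))
Cs=cam('scene');Ps=cloud(np.load('scene_d.npy'),Cs)
for c,st in blobs((s.max(2)<50)&(np.indices(s.shape[:2])[1]>320)&(np.indices(s.shape[:2])[1]<420)&(np.indices(s.shape[:2])[0]>150)&(np.indices(s.shape[:2])[0]<280),amin=10): print('scene black',c,st,Ps[int(c[1]),int(c[0])])
E
```

```text
table z -0.0010232515877331982 cam [0.3887 0.0474 1.5942]Traceback (most recent call last):
  File "<stdin>", line 14, in <module>
ValueError: max() iterable argument is empty
```

```bash
cat > m.py <<'E'
from h import *
np.set_printoptions(precision=4,suppress=True)
C=cam('top');im=cv2.imread('pics/top0.png');d=np.load('top_d.npy');P=cloud(d,C)
hsv=cv2.cvtColor(im,cv2.COLOR_BGR2HSV)
print('px handle',im[243,199],'rack',im[222,300],hsv[222,300],'tray',im[235,405],'cap',im[213,310])
v,u=np.indices(d.shape)
roi=(v>130)&(v<290)&(u>140)&(u<450)
def rep(name,m,z):
    for c,s in blobs(m,amin=10):
        a,b=np.round(c).astype(int); print(name,c,s,'plane',onplane(c,z,C)[0],'depth',P[b,a])
rep('black',(im.max(2)<65)&roi&(u<260),.194)
i=im.astype(int); g=(i[...,1]>i[...,2]+35)&(i[...,1]>i[...,0]+35)&roi
def rect(m,z,name):
    cs=cv2.findContours(m.astype(np.uint8),0,2)[0]
    if not cs: print(name,'none'); return
    cn=max(cs,key=cv2.contourArea); r=cv2.minAreaRect(cn); print(name,r,onplane(r[0],z,C),onplane(cv2.boxPoints(r),z,C)); return cn
cn=rect(g,.04,'rack')
if cn is not None:
    rr=cv2.fillPoly(np.zeros(d.shape,np.uint8),[cn],1).astype(bool)
    rep('caps',rr&(im.min(2)>110),.09)
    rep('capsdepth',rr&(P[...,2]>.07),.09)
rect(roi&(u>365)&(v>195)&(im.max(2)<im[235,405].max()+18)&~g,.025,'tray')
cv2.imwrite('pics/c1.png',cv2.resize(im[190:275,170:345],None,fx=4.5,fy=4.5,interpolation=2))
s=cv2.imread('pics/scene0.png');cv2.imwrite('pics/c2.png',cv2.resize(s[150:280,200:460],None,fx=3,fy=3,interpolation=2))
Cs=cam('scene');Ps=cloud(np.load('scene_d.npy'),Cs)
for c,st in blobs((s.max(2)<60)&(v>150)&(v<280)&(u>320)&(u<420),amin=10): print('scene black',c,st,Ps[int(c[1]),int(c[0])])
E
python3 m.py
```

```text
px handle [59 60 59] rack [ 78 122  67] [ 66 115 122] tray [108  99  99] cap [157 152 147]
black [198.7612 242.8806] [194 239  10   8  67] plane [0.4622 0.2709 0.194 ] depth [0.4621 0.2709 0.19  ]
black [244.5  246.75] [242 245   5   5  12] plane [0.4528 0.1486 0.194 ] depth [0.4565 0.1569 0.0981]
rack ((299.9017333984375, 215.32931518554688), (21.668424606323242, 71.17109680175781), 86.633544921875) [[ 0.555  -0.0042  0.04  ]] [[ 0.5803  0.104   0.04  ]
 [ 0.5947 -0.1085  0.04  ]
 [ 0.5297 -0.1121  0.04  ]
 [ 0.5155  0.0995  0.04  ]]
caps [309.2283 213.1417] [303 207  13  13 127] plane [ 0.5562 -0.0295  0.09  ] depth [ 0.5571 -0.0291  0.085 ]
caps [326.0638 212.4468] [323 209   7   8  47] plane [ 0.5586 -0.0782  0.09  ] depth [ 0.561  -0.0788  0.0802]
caps [292. 214.] [289 211   7   7  45] plane [0.5533 0.0203 0.09  ] depth [0.5535 0.0203 0.088 ]
caps [274.913 215.   ] [271 212   8   7  46] plane [0.55   0.0697 0.09  ] depth [0.5503 0.0695 0.0866]
capsdepth [309.0379 213.7121] [303 208  13  13 132] plane [ 0.5545 -0.0289  0.09  ] depth [ 0.5539 -0.0289  0.0884]
capsdepth [325.9302 2
[... 161 characters left out ...]
03 0.09  ] depth [0.5511 0.0202 0.0829]
capsdepth [274.7115 215.7115] [271 212   8   8  52] plane [0.5479 0.0702 0.09  ] depth [0.547  0.0694 0.0906]
tray ((404.46942138671875, 234.94046020507812), (48.140220642089844, 52.61989212036133), 76.86598205566406) [[ 0.4999 -0.3193  0.025 ]] [[ 0.5519 -0.2263  0.025 ]
 [ 0.5895 -0.3817  0.025 ]
 [ 0.4482 -0.4117  0.025 ]
 [ 0.4113 -0.2576  0.025 ]]
scene black [389.2339 180.3085] [382 167  15  27 295] [0.4713 0.2729 0.1698]
scene black [334.5043 211.0174] [331 202   8  19 115] [0.4627 0.1564 0.0816]
scene black [392.665 211.74 ] [382 203  23  18 200] [0.5389 0.2699 0.1292]
scene black [396.7857 259.0952] [384 258  27   3  42] [0.5484 0.2957 0.0051]
```

Handle and caps are located: the press is near (0.462, 0.271), the slim caps near y = 0.070, 0.020 and -0.078, the wide one at -0.029, and the tray at (0.500, -0.319). Next I'll move, taking wrist views of the rack and press from two places each.

Run:
```python
from h import *
import pickle
out={}
for n,p in [('r1',(.545,-.04,.43)),('r2',(.545,.06,.43)),('p1',(.465,.225,.47)),('p2',(.445,.305,.47))]:
    ctrl.goto(p,down(0)); ctrl.pause(.15); st=ctrl.get_state()
    im,d=optics.grab_frame('wrist'); cv2.imwrite(f'pics/w_{n}.png',im); out[n]=(st,d); print(n,st['t'],st['tool_pos'])
pickle.dump(out,open('w.pkl','wb'))
ims=[cv2.imread(f'pics/w_{n}.png') for n in out]
cv2.imwrite('pics/wall.png',cv2.resize(np.vstack([np.hstack(ims[:2]),np.hstack(ims[2:])]),(800,600)))
```

```text
r1 2.4 [ 0.54502192 -0.0407798   0.4299004 ]
r2 3.0833 [0.54521956 0.05864276 0.42984011]
p1 4.0583 [0.46588536 0.22353161 0.469562  ]
p2 4.6833 [0.44584966 0.30377222 0.46976876]
```

View pics/wall.png

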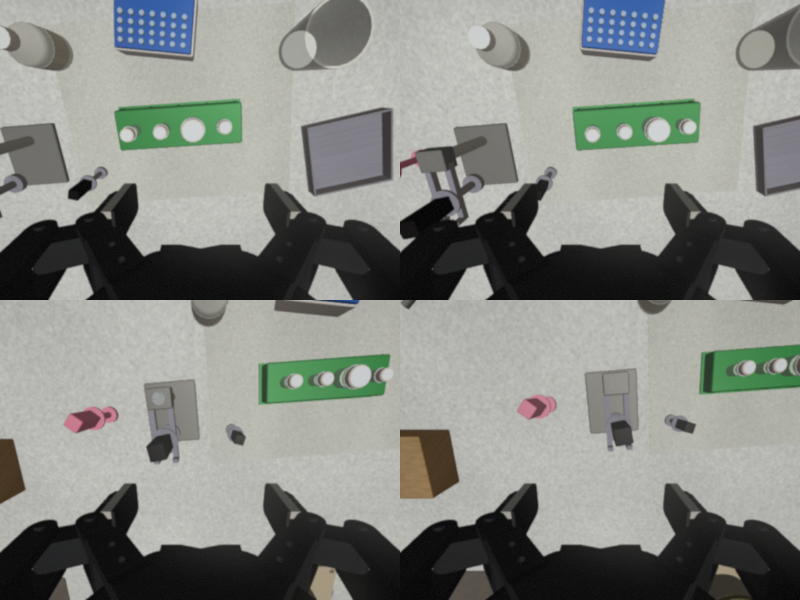

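The four wrist views show the caps on the rack, with the wide one third from the left at about (192,130) in tile 1. The press handle is at (160,447) in tile 3 and (621,433) in tile 4, and its yaw differs slightly from the stand's. Next come enlarged handle crops and cap triangulation.

Run:
```python
from h import *
import pickle
np.set_printoptions(precision=4,suppress=True)
w=pickle.load(open('w.pkl','rb'))
caps={}
for n in ['r1','r2']:
    im=cv2.imread(f'pics/w_{n}.png');i=im.astype(int);C=cam('wrist',w[n][0])
    g=(i[...,1]>i[...,2]+30)&(i[...,1]>i[...,0]+30)
    cn=max(cv2.findContours(g.astype(np.uint8),0,2)[0],key=cv2.contourArea)
    m=cv2.fillPoly(np.zeros(g.shape,np.uint8),[cv2.convexHull(cn)],1).astype(bool)&(im.min(2)>165)
    L=[]
    for c,s in sorted(blobs(m,amin=60),key=lambda x:x[0][0]): L.append(c); print(n,c,s,onplane(c,.09,C)[0], w[n][1][int(c[1]),int(c[0])])
    caps[n]=(L,C)
if len(caps['r1'][0])==len(caps['r2'][0]):
    for a,b in zip(caps['r1'][0],caps['r2'][0]): print('tri',tri([a,b],[caps['r1'][1],caps['r2'][1]]))
for n,(u,v) in dict(p1=(224,205),p2=(310,185)).items():
    im=cv2.imread(f'pics/w_{n}.png');P=cloud(w[n][1],cam('wrist',w[n][0]))
    m=(P[...,2]>.18)&(P[...,1]>.2)&(P[...,2]<.21)
    for c,s in blobs(m,amin=100): print(n,c,s,P[m].mean(0),cv2.minAreaRect((P[m][:,:2]*1000).astype(np.float32)))
crop=[cv2.resize(cv2.imread(f'pics/w_{n}.png')[v-50:v+50,u-35:u+32],None,fx=5.9,fy=5.9,interpolation=2) for n,(u,v) in dict(p1=(224,195),p2=(306,180)).items()]
o=np.hstack(crop);o=np.clip(o.astype(float)*1.8,0,255).astype(np.uint8);print(o.shape);cv2.imwrite('pics/hand.png',o)
```

```text
r1 [176.7072 188.7643] [168 179  19  19 263] [0.5506 0.0709 0.09  ] 0.31668788
r1 [223.434  185.5774] [215 177  19  18 265] [0.554  0.0208 0.09  ] 0.3170633
r1 [269.5496 182.2595] [254 167  33  32 817] [ 0.5575 -0.0285  0.09  ] 0.3136446
r1 [315.1023 177.9015] [305 169  20  19 264] [ 0.5621 -0.0767  0.09  ] 0.32504225
r2 [269.2536 188.9783] [259 181  21  18 276] [0.5505 0.0712 0.09  ] 0.3158019
r2 [315.2878 185.4428] [305 177  20  18 271] [0.5542 0.0221 0.09  ] 0.31729087
r2 [362.0026 182.4788] [347 166  31  33 779] [ 0.5573 -0.0274  0.09  ] 0.315128
r2 [405.4194 177.996 ] [397 168  18  20 248] [ 0.562 -0.073  0.09 ] 0.32337728
tri [0.5504 0.0712 0.0891]
tri [0.5533 0.0216 0.0857]
tri [ 0.5568 -0.0283  0.0868]
tri [ 0.5601 -0.0781  0.078 ]
p1 [220.3783 211.2045] [205 196  32  31 748] [0.4643 0.2762 0.1936] ((462.9361267089844, 277.2876281738281), (22.142004013061523, 22.19619369506836), 10.551810264587402)
p2 [311.3944 188.8895] [297 174  30  31 715] [0.464  0.278  0.1943] ((462.7178039550781, 277.56964111328125), (22.125232696533203, 21.93773651123047), 11.599616050720215)
(590, 790, 3)
```

View pics/hand.png

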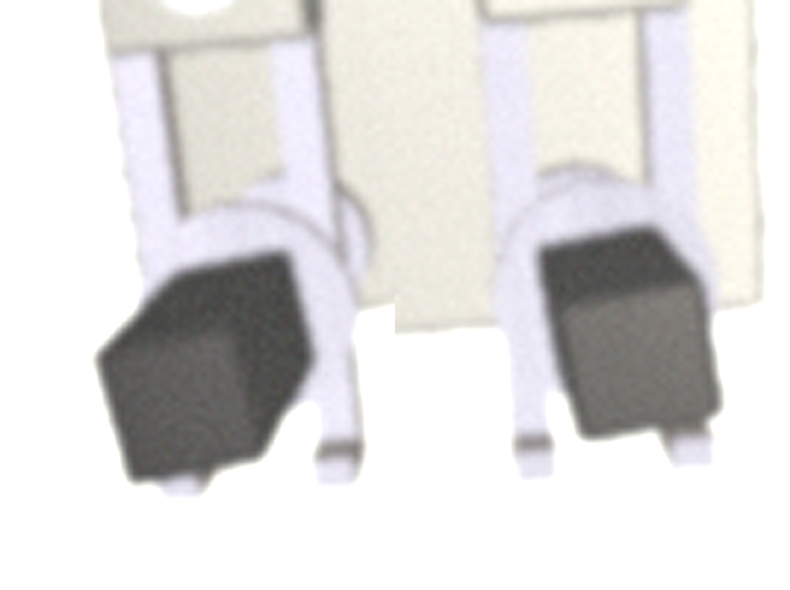

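The crop gives the handle-top outline: bottom edge (585,437) to (718,410), so the yaw is about +11°. The stand's base edge is tilted about +5°. Two-place triangulation gives the raised slim caps at (0.550, 0.071) and (0.553, 0.0215), the home one at z = 0.078, and the handle top at z = 0.194, which matches the text. Now I'll grasp, lift and draw out.

Run:
```python
from h import *
np.set_printoptions(precision=4,suppress=True)
q=down(np.radians(11)); c=np.array([.4628,.2774])
ctrl.goto([*c,.43],q); ctrl.servo_line([*c,.323],v=.12)
s=ctrl.get_state();print(s['tool_pos'],s['contact_force'])
effector.grip(0.0); s=ctrl.get_state();print(s['t'],s['finger_gap'],s['grasp_force'],s['contact_force'])
if s['finger_gap']>.018:
    ctrl.servo_line([*c,.350],v=.06); s=ctrl.get_state();print('lift',s['contact_force'],s['moment'])
    a=np.radians(4.7); e=c-.10*np.array([np.cos(a),np.sin(a)])
    print('hit',ctrl.servo_line([*e,.350],v=.1,stop_force=8)); s=ctrl.get_state()
    print(s['t'],s['tool_pos'],s['contact_force'],s['finger_gap'])
im,d=optics.grab_frame('scene');cv2.imwrite('pics/s2.png',cv2.resize(im[110:280,220:460],None,fx=3.3,fy=3.3,interpolation=2))
```

```text
[0.463  0.2777 0.3238] [-0.2786 -0.5061  0.4065]
6.7167 0.02121202821069624 58.70468080043793 [-0.5258 -0.7584  2.6736]
lift [-0.8897  0.3092 -3.1626] [-0.0268  0.0091  0.0214]
hit False
8.4667 [0.3636 0.2691 0.35  ] [ 1.4556  0.1858 -2.6811] 0.02130135039235936
```

View pics/s2.png

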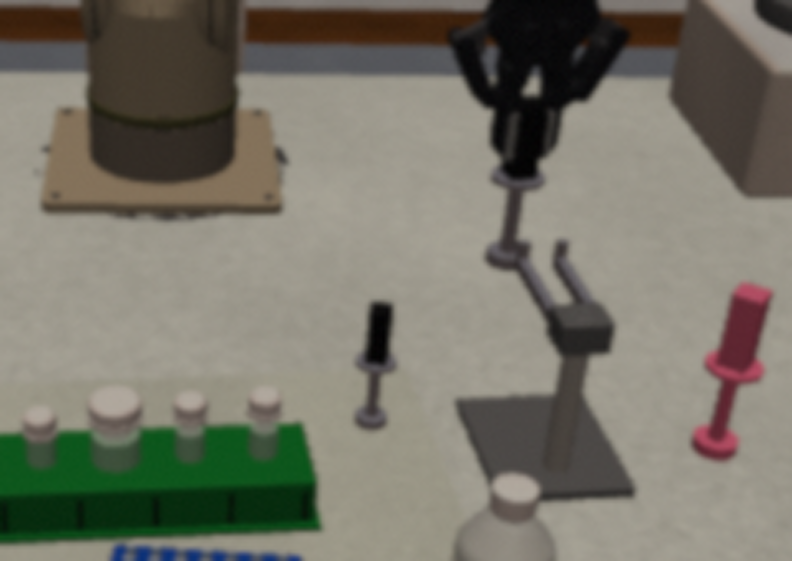

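The press is held upright, collar at (517,178) and foot at (507,255), clear of the prong ends. Next I'll press the two raised slim caps.

Run:
```python
from h import *
np.set_printoptions(precision=4,suppress=True)
q=down(np.radians(11)); x,y,_=ctrl.get_state()['tool_pos']
ctrl.servo_line([x,y,.45],v=.2)
for c in [(.5504,.0712),(.5535,.0217)]:
    ctrl.goto([*c,.42],q); ctrl.servo_line([*c,.362],v=.1); ctrl.pause(.1)
    print('hit',ctrl.servo_line([*c,.332],v=.025,stop_force=30)); ctrl.pause(.15)
    s=ctrl.get_state(); print(s['t'],s['tool_pos'],s['contact_force'],s['finger_gap'])
    ctrl.servo_line([*c,.42],v=.15)
ctrl.servo_line([.5,.0217,.46],v=.2)
P=cloud(optics.grab_frame('top')[1],cam('top'))
st=ctrl.get_state()
im,d=optics.grab_frame('scene');cv2.imwrite('pics/s3.png',cv2.resize(im[110:280,190:430],None,fx=3.3,fy=3.3,interpolation=2))
```

```text
hit True
12.075 [0.5509 0.0714 0.3411] [-0.89   -0.963   5.9479] 0.021166576584478344
hit True
14.925 [0.554  0.0218 0.341 ] [-1.5812  0.146   5.9217] 0.021514552385041463
```

View pics/s3.png

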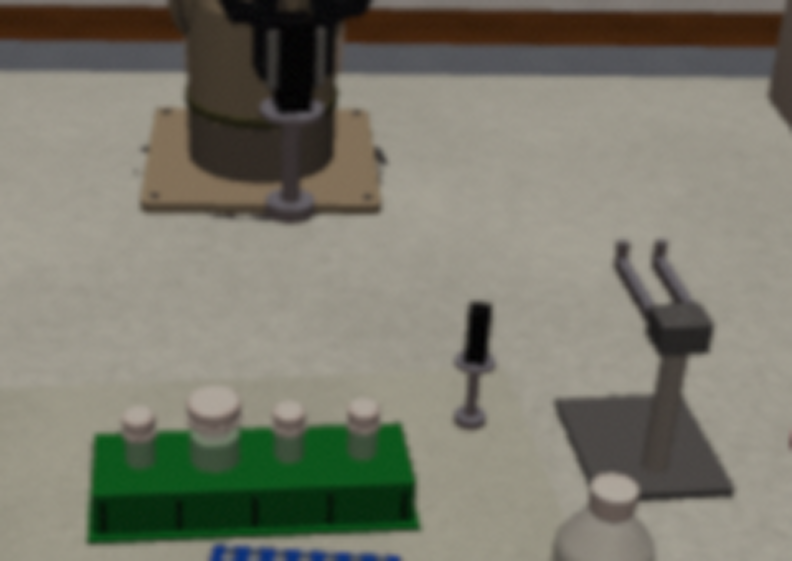

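Both caps stopped with the foot at z = 0.078, which is fully home. The slim caps at (288,412), (363,412) and (139,418) now look alike, and the wide one at (214,400) is still raised. Next I'll place the press in the tray.

Run:
```python
from h import *
np.set_printoptions(precision=4,suppress=True)
y0=np.radians(11); c=(.50,-.32)
ctrl.goto([.47,-.15,.46],down(y0)); ctrl.goto([*c,.40],down(y0))
ctrl.servo_line([*c,.285],v=.1); ctrl.pause(.1)
print('hit',ctrl.servo_line([*c,.262],v=.02,stop_force=5)); s=ctrl.get_state(); print(s['t'],s['tool_pos'],s['contact_force'])
effector.grip(.085); ctrl.pause(.2); ctrl.servo_line([*c,.45],v=.12)
s=ctrl.get_state(); print(s['t'],s['finger_gap'],s['contact_force'])
ctrl.servo_line([.42,-.32,.47],v=.2)
im,d=optics.grab_frame('scene');im2,_=optics.grab_frame('top')
cv2.imwrite('pics/s4.png',np.hstack([cv2.resize(im[180:320,80:240],(400,350),interpolation=2),cv2.resize(im2[150:290,280:440],(400,350),interpolation=2)]))
```

```text
hit True
19.925 [ 0.5    -0.32    0.2672] [-1.5988  0.8768  5.0267]
22.4417 0.08473248610790851 [ 0.7174 -0.0611  0.084 ]
```

View pics/s4.png

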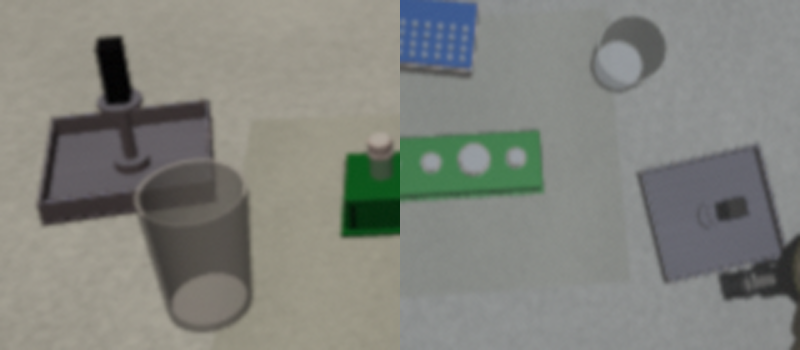

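The press stands upright in the tray, foot at (132,162) on the left and (707,215) on the right. The gripper is clear and the bystanders haven't moved.

```bash
python3 -c "
from plant import ctrl
print(ctrl.finish_job())"
```

```text
the job is handed in; nothing more can be done
None
```

The job is handed in, though the verdict wasn't shown: both raised slim caps are pressed home, the wide vial's cap is still raised, and the press stands upright in the tray, released, with the bottle, beaker and tip box never approached.

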